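# Put the paint scrapers away in the lockable rack

## Task

Put the paint scrapers away and lock them in: slide the rack's red lock fully open to its end stop, push every scraper on the bench blade-first and fully home into a slot of its own (any slot), then slide the lock fully back to its locked end stop and push the orange-handled locking rod through the hole in the lock's tab into the end block until its handle is up against the tab. Leave the paint pots, cup, jar and markers where they stand, and let go of everything at the end.

Things in the scene. Friction and masses are not known exactly. Their poses are not given: they have to be found in the camera images.
- rack: fixed blue metal scraper rack, clear roof, 42 mm high, 80 deep, y +176 to -236 mm. Origin: table height, front face, middle of the slot row; +x into the slots, +y along the row. Four level slots open to the front (-x) at y -132, -44, 44, 132 mm: each 61 wide, 10 high (z 24 to 34), 72 mm deep to a back wall. Grey end block at y -208 mm, 40 deep, 55 mm high.
- slot1 (a point): centre of the mouth of slot 1, on the rack's front face, 29 mm above the table (rack y = -132 mm)
- slot2 (a point): centre of the mouth of slot 2, on the rack's front face, 29 mm above the table (rack y = -44 mm)
- slot3 (a point): centre of the mouth of slot 3, on the rack's front face, 29 mm above the table (rack y = 44 mm)
- slot4 (a point): centre of the mouth of slot 4, on the rack's front face, 29 mm above the table (rack y = 132 mm)
- eyelet (a point): mouth of the 13 mm round hole in the rack's end block: on the front face, rack y -208 mm, 29 mm above the table; it runs 40 mm along rack +x, open at the back. The lock slide's red tab stands 3 to 9 mm in front of the face; the 13 mm hole in the tab lines up with this one only when the slide is locked.
- lock (a joint): red lock slide on the rack's front, m along rack +y: 0 = locked stop, 0.023 = open stop; stays where left (2.5 N friction). Its four 21 mm wide bars (3 to 9 mm before the face, strip above at z 36 to 46 mm) stand between the slots when open, else before the slots' +y halves; locked, with the blade fully home, they stand behind its shoulder, beside the shank.
- lock_grip (a point): centre of the top of the black grip on the lock slide, 88 mm above the table; grip 22 mm wide (rack y), 16 mm (rack x), 42 mm high, above the rack's roof; pinch it from above
- scraper1: flat paint scraper, red handle, 160 mm long, lying flat; both sides alike. Origin: centre of the handle (10 mm above the table when lying); +x to the blade. Handle 76 x 22 x 20 mm (x -38 to 38); shank 10 wide, 4 mm thick, to x = 58; steel blade 54 wide, 4 mm thick, x = 58 to 122 mm, at the handle's mid-height. 120 g, balances at x = 27 mm. May be absent.
- scraper2: flat paint scraper, yellow handle, 160 mm long, lying flat; both sides alike. Origin: centre of the handle (10 mm above the table when lying); +x to the blade. Handle 76 x 22 x 20 mm (x -38 to 38); shank 10 wide, 4 mm thick, to x = 58; steel blade 54 wide, 4 mm thick, x = 58 to 122 mm, at the handle's mid-height. 120 g, balances at x = 27 mm. May be absent.
- scraper3: flat paint scraper, green handle, 160 mm long, lying flat; both sides alike. Origin: centre of the handle (10 mm above the table when lying); +x to the blade. Handle 76 x 22 x 20 mm (x -38 to 38); shank 10 wide, 4 mm thick, to x = 58; steel blade 54 wide, 4 mm thick, x = 58 to 122 mm, at the handle's mid-height. 120 g, balances at x = 27 mm. May be absent.
- scraper4: flat paint scraper, blue handle, 160 mm long, lying flat; both sides alike. Origin: centre of the handle (10 mm above the table when lying); +x to the blade. Handle 76 x 22 x 20 mm (x -38 to 38); shank 10 wide, 4 mm thick, to x = 58; steel blade 54 wide, 4 mm thick, x = 58 to 122 mm, at the handle's mid-height. 120 g, balances at x = 27 mm. May be absent.
- scraper1_tip (a point): middle of the front edge of scraper 1's blade (x = 122 mm)
- scraper2_tip (a point): middle of the front edge of scraper 2's blade (x = 122 mm)
- scraper3_tip (a point): middle of the front edge of scraper 3's blade (x = 122 mm)
- scraper4_tip (a point): middle of the front edge of scraper 4's blade (x = 122 mm)
- rod: locking rod lying flat: orange handle 60 x 22 x 20 mm (x -30 to +30 mm) with a round steel rod 8 mm in diameter from x = 30 to 100 mm. Origin: centre of the handle (10 mm above the table when lying); +x points along the rod
- rod_tip (a point): rounded end of the locking rod (x = 100 mm)
- pot_purple: closed white paint pot with a purple lid, 66 mm across, 75 mm high; bystander; origin at its underside's centre
- pot_green: closed white paint pot with a green lid, 66 mm across, 75 mm high; bystander; origin at its underside's centre
- cup_empty: empty clear plastic cup, 66 mm across the rim, 75 mm high; bystander; origin at its underside's centre
- jar: lidded glass paint jar, 76 mm across, 65 mm high; bystander; origin at its underside's centre
- marker1: green marker pen lying flat, about 127 x 18 x 18 mm, along its x; bystander; origin at its underside's centre
- marker2: yellow marker pen lying flat, about 127 x 18 x 18 mm, along its x; bystander; origin at its underside's centre
Things that resemble listed ones, but are neither listed nor needed, are in the scene too. There is more than one size of the rod; the job needs the larger. Leave any pink look-alike of the scraper4 alone.

How it is judged:
By the outcome, as a careful person would: the job done as asked, in the order asked, and still so for the second after the job is handed in, with the robot touching nothing.
Of scraper1, scraper2, scraper3, scraper4 only 3 to 4 are there at a start; the rules pass over those that are not, and their reading is None.
At some moment in a run one of scraper1, scraper2, scraper3, scraper4, rod may be knocked a few centimetres aside while the robot is not near it.
Once in a run the grip may slacken for a moment while it holds something.
It also fails if it takes over 210 s, if anything falls off the work surface, if the arm or the gripper's body presses on something with over 40 N, if the wrist force passes 120 N, or if a joint passes its speed limit or range.

## Robot

A 6-joint arm with a two-finger parallel gripper is mounted at the origin on the work surface. World frame = base frame: x ahead of the robot, y to its left, z up, the work surface at z = 0. Lengths are in m, angles in rad, forces in N, time in s.
With the tool pointing down it reaches from about 0.375 to 0.925 m from the base axis. Payload 5.7 kg.
Tool frame: the origin (TCP) lies midway between the tips of the shut fingers; the grasp point (between the pads) lies 19 mm behind it; z points along the fingers, y is the line along which they close (so a half turn about z gives the same grasp; the last joint's range is limited). The gripper opens to 88 mm and grips with 3 to 60 N. Pads are 20 mm wide; open, the fingers measure 115 mm over their backs; the gripper's body (75 mm by 178 mm) begins 61 mm behind the grasp point.
Start: joints at [-1.383, 0.359, 1.51, -0, 1.272, -0.115], TCP at [0.179, -0.573, 0.223] pointing down, gripper open.
Joint ranges: [-2.97, 2.97], [-1.01, 2.36], [0.21, 2.38], [-0.96, 4.11], [0.2, 2.71], [-2.98, 2.98]. Speed limits (rad/s): [2.39, 2.39, 3.14, 3.14, 3.14, 3.14].

## Interface

Orientations are given as a unit quaternion [x, y, z, w].
In Python, from bench import move_ptp, servo_line, goto_joints, move_gripper, sleep, inverse_kinematics, capture, PlanningError, close_job, spot_in, silhouettes, current_clock, current_joint_pos, current_qvel, current_joint_torque, current_position, current_orientation, current_force, current_torque, current_finger_gap, current_grip_force gives the robot as it stands. Calls block until the motion is done:
- move_ptp(position, orientation): joint-space move of the TCP to a pose.
- servo_line(position, orientation=None, rate=0.15, contact_N=None): straight line of the TCP; orientation=None keeps the orientation; rate is the mean speed in m/s. With contact_N (N) it stops when the force on the tool has changed by that much, and returns True; else False.
- goto_joints(angles): joint-space move.
- move_gripper(opening): finger opening in m; the grip force is fixed at half the most; returns when the fingers have stopped.
- sleep(seconds).
- inverse_kinematics(position, orientation): joint angles nearest the present ones, or None.
- capture(name): name is "scene" or "top" or "wrist"; returns a dict with "image" (480x640x3 uint8, blue, green, red), "range_z" (480x640 float32, m along the optical axis (not along the pixel's ray), 0 where there is no reading), "intrinsics" (3x3 intrinsics, pixels), "R" (3x3) and "t" (3): a world point X has camera coordinates R X + t. Camera axes: x right, y down, z forward; pixel columns grow to the right and rows downward; lengths in m; the calibration is good to about 2 mm. A picture is of the moment at which its call begins.
A pose or a line that the arm cannot do raises PlanningError and nothing moves.
- close_job(): hands the job in; it is judged then, once.
Trained networks look in the newest picture that a camera, given by its name, has taken for a name from the list of things; names that differ only in an ending like _2 or _b are one class to them, and where a whole thing is asked for, a point or a joint stands for the part that bears it (a point fixed in the world has none). Each returns a list of dicts, best first, with "conf" (0 to 1); they miss things now and then, are a little off and sometimes report something else, mostly with a low value. They report only what shows in the picture. A call takes as long as a camera call. They do not tell look-alikes from the thing itself.
- spot_in(camera, query): "xy" ([column, row] in pixels, amid what is visible of it).
- silhouettes(camera, query): "region" (480x640 bool, what is visible of it) and "xy" ([column, row] in pixels, amid what is visible of it).
Readings, each from a call of its own:
- current_clock(): time.
- current_joint_pos(): joint angles.
- current_qvel(): joint speeds.
- current_joint_torque(): joint torques, N m.
- current_position(): TCP position.
- current_orientation(): TCP orientation.
- current_force(): force on the tool from outside, world axes, zero at the start.
- current_torque(): the same for the moment, N m.
- current_finger_gap(): finger opening in m.
- current_grip_force(): force on a finger pad.
Only numpy, scipy, OpenCV 4.12 (cv2) and the standard library are available. Lean on these libraries where they do the work, as an engineer would, in place of code of your own. Each camera call takes 0.05 s, during which the arm holds its last target. There are 200 camera calls.

## Working session

There is one attempt and no reset: what is moved stays moved. The work goes in short steps, each a Python script; the robot and the scene stay as the last script left them, time stands still between calls to the robot, and variables do not carry over. Pictures are saved under pics/ and viewed, at most 14 in all, crops included, and the job is handed in when it is done.

```bash
mkdir -p pics; ls; python3 - <<'E'
from bench import *
import cv2
for n in("scene","top"):
    c=capture(n);cv2.imwrite(f"pics/{n}0.png",c["image"]);print(n,c["intrinsics"].tolist(),c["R"].round(4).tolist(),c["t"].round(4).tolist())
print(current_clock(),current_orientation())
E
```

```text
pics
scene [[484.8010247161405, 0.0, 316.03707103335756], [0.0, 484.8010247161405, 226.57652315195895], [0.0, 0.0, 1.0]] [[-0.6246, 0.7808, -0.0152], [0.6511, 0.5099, -0.5623], [-0.4313, -0.3611, -0.8268]] [0.322, -0.2498, 1.6655]
top [[458.1588907533735, 0.0, 323.46785418352573], [0.0, 458.1588907533735, 233.41366740865698], [0.0, 0.0, 1.0]] [[0.0064, -1.0, -0.0054], [-0.9862, -0.0054, -0.1653], [0.1653, 0.0064, -0.9862]] [0.0013, 0.4853, 1.1606]
0.1 [ 9.88560445e-01  1.50822940e-01 -3.40565202e-05 -8.28607815e-04]
```

View pics/scene0.png

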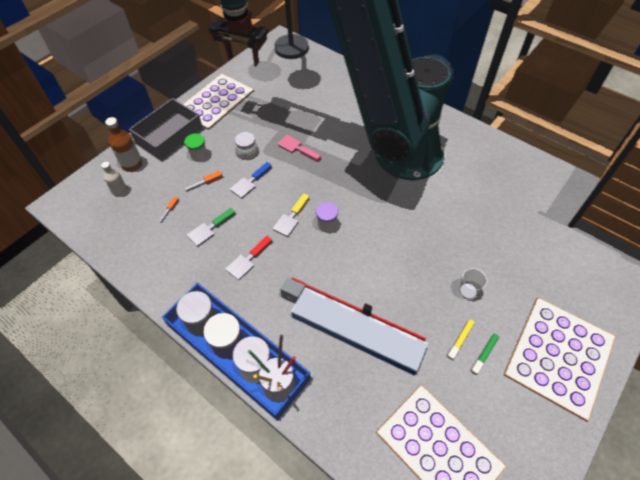

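View pics/top0.png

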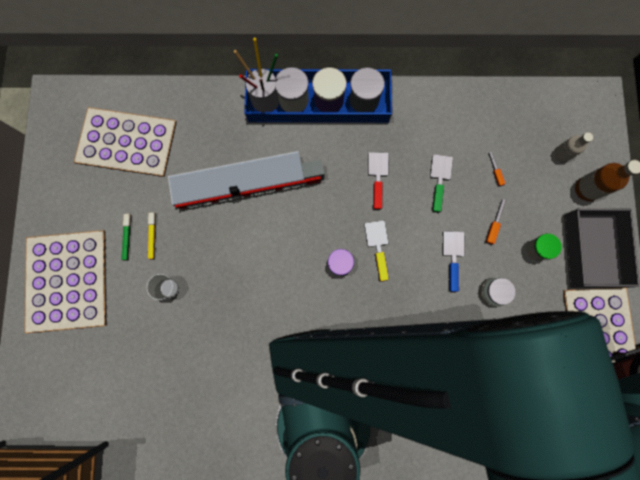

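```bash
cat > h.py <<'E'
from bench import *
import numpy as np, cv2
from scipy.spatial.transform import Rotation as Rot
HUE={'red':(0,4),'yellow':(27,5),'green':(65,15),'blue':(112,12),'orange':(9,5)}
def pts(c,mask):
    v,u=np.nonzero(mask&(c["range_z"]>0)); z=c["range_z"][v,u]; K=c["intrinsics"]
    P=np.stack([(u-K[0,2])/K[0,0]*z,(v-K[1,2])/K[1,1]*z,z],1)
    return (P-c["t"])@c["R"]
def proj(c,X):
    p=c["intrinsics"]@(c["R"]@np.asarray(X)+c["t"]); return p[:2]/p[2]
def find(c,cam,query="scraper1"):
    """list of dict(col,hue,o,yaw,z) for each silhouette with coloured handle"""
    hsv=cv2.cvtColor(c["image"],cv2.COLOR_BGR2HSV); out=[]
    for s in silhouettes(cam,query):
        m=s["region"]; col=m&(hsv[...,1]>130)&(hsv[...,2]>50); oth=m&(hsv[...,1]<90)
        if col.sum()<15 or oth.sum()<5: continue
        P=pts(c,col); B=pts(c,oth); zt=np.median(P[:,2])
        r=cv2.minAreaRect((P[:,:2]*1000).astype(np.float32)); o=np.array(r[0])/1000
        bx=cv2.boxPoints(r)/1000; e=[bx[1]-bx[0],bx[2]-bx[1]]; d=max(e,key=np.linalg.norm)
        L=sorted(np.linalg.norm(x) for x in e)
        d=d/np.linalg.norm(d); b=np.median(B[:,:2],0)-o
        if d@b<0:d=-d
        out.append(dict(conf=round(s["conf"],2),hue=int(np.median(hsv[...,0][col])),sat=int(np.median(hsv[...,1][col])),o=o.round(4),yaw=round(float(np.arctan2(d[1],d[0])),3),
          yawb=round(float(np.arctan2(b[1],b[0])),3),L=np.round(L,3),zt=round(float(zt),4),zb=round(float(np.median(B[:,2])),4),xy=np.round(s["xy"])))
    return out
def down(yaw):
    """tool down, tool x axis... closing axis (y) perpendicular to heading yaw"""
    R=np.array([[np.cos(yaw),np.sin(yaw),0],[np.sin(yaw),-np.cos(yaw),0],[0,0,-1]])
    return Rot.from_matrix(R).as_quat()
E
python3 - <<'E'
from h import *
for n in("scene","top"):
    c=capture(n)
    for q in("scraper1","rod"):
        for d in find(c,n,q):print(n,q,d)
    for q in ("rack","lock_grip","eyelet","lock","pot_purple"):
        for s in silhouettes(n,q)[:2]:
            P=pts(c,s["region"]);print(n,q,s["conf"],s["xy"],np.median(P,0).round(3),len(P))
            if q=="rack":
                T=P[np.abs(P[:,2]-np.median(P[:,2]))<.006];r=cv2.minAreaRect((T[:,:2]*1000).astype(np.float32));print(r,np.median(T[:,2]))
w=capture("wrist");print("wristcam centre",-w["R"].T@w["t"],w["R"].round(3).tolist(),w["intrinsics"][0,0],current_position())
E
```

```text
scene scraper1 {'conf': 0.74, 'hue': 0, 'sat': 189, 'o': array([ 0.5983, -0.1444]), 'yaw': 0.004, 'yawb': -0.019, 'L': array([0.023, 0.074], dtype=float32), 'zt': 0.0199, 'zb': 0.0125, 'xy': array([249., 260.])}
scene scraper1 {'conf': 0.65, 'hue': 66, 'sat': 148, 'o': array([ 0.5933, -0.3065]), 'yaw': -0.116, 'yawb': -0.118, 'L': array([0.018, 0.069], dtype=float32), 'zt': 0.0209, 'zb': 0.0122, 'xy': array([205., 228.])}
scene scraper1 {'conf': 0.59, 'hue': 111, 'sat': 183, 'o': array([ 0.3784, -0.3408]), 'yaw': 0.025, 'yawb': -0.028, 'L': array([0.023, 0.072], dtype=float32), 'zt': 0.0201, 'zb': 0.0114, 'xy': array([248., 181.])}
scene rod {'conf': 0.61, 'hue': 10, 'sat': 184, 'o': array([ 0.6529, -0.4773]), 'yaw': 0.659, 'yawb': 0.316, 'L': array([0.028, 0.043], dtype=float32), 'zt': 0.0152, 'zb': 0.005, 'xy': array([169., 200.])}
scene rod {'conf': 0.6, 'hue': 10, 'sat': 188, 'o': array([ 0.4976, -0.45  ]), 'yaw': -0.363, 'yawb': -0.424, 'L': array([0.025, 0.056], dtype=float32), 'zt': 0.0192, 'zb': 0.0112, 'xy': array([214., 179.])}
scene rack 0.77 [353.6, 329.2] [0.64  0.234 0.
[... 2349 characters left out ...]
0312, 214.456298828125), (92.17314910888672, 410.47857666015625), 11.636489868164062) 0.04140803453647764
top rack 0.17 [451.2, 251.3] [ 0.445 -0.341  0.012] 800
((417.5429992675781, -342.035400390625), (52.593631744384766, 158.95159912109375), 88.17185974121094) 0.011747155204901844
top lock_grip 0.75 [240.2, 190.7] [0.594 0.223 0.044] 694
top eyelet 0.68 [241.6, 180.4] [0.632 0.224 0.042] 4785
top lock 0.88 [247.3, 189.7] [0.595 0.214 0.044] 595
top pot_purple 0.55 [339.5, 261.8] [ 0.407 -0.038  0.074] 556
wristcam centre [ 0.25018976 -0.55063085  0.38585218] [[0.299, -0.954, -0.001], [-0.919, -0.288, 0.268], [-0.256, -0.079, -0.963]] 356.1590023189274 [ 0.17889323 -0.57268497  0.22263458]
```

```bash
cat >> h.py <<'E'
YAW=0.2; O=np.array([.596,.235])
def rk(x,y,z=0): # rack->world
    c,s=np.cos(YAW),np.sin(YAW); return np.array([O[0]+c*x-s*y,O[1]+s*x+c*y,z])
E
python3 - <<'E'
from h import *
for i,y in enumerate((-.13,.06)):
    move_ptp(rk(-.05,y,.20),down(YAW+np.pi-2*np.pi)); sleep(.2)
    w=capture("wrist");cv2.imwrite(f"pics/w{i}.png",w["image"]);np.savez(f"w{i}.npz",**w)
    print(current_joint_pos(),-w["R"].T@w["t"],current_clock())
a=np.hstack([cv2.resize(cv2.imread(f"pics/w{i}.png"),(400,300)) for i in(0,1)])
E
```

```text
[ 4.93061083e-02  3.53073632e-01  1.57992832e+00 -1.73889219e-05
  1.20859009e+00 -1.72069941e+00] [0.501629   0.08263885 0.36321334] 3.9417
[ 3.71308598e-01  3.87144683e-01  1.52532650e+00 -2.53912988e-04
  1.22913580e+00 -1.39735724e+00] [0.46439623 0.267908   0.36323277] 4.975
```

View pics/w0.png

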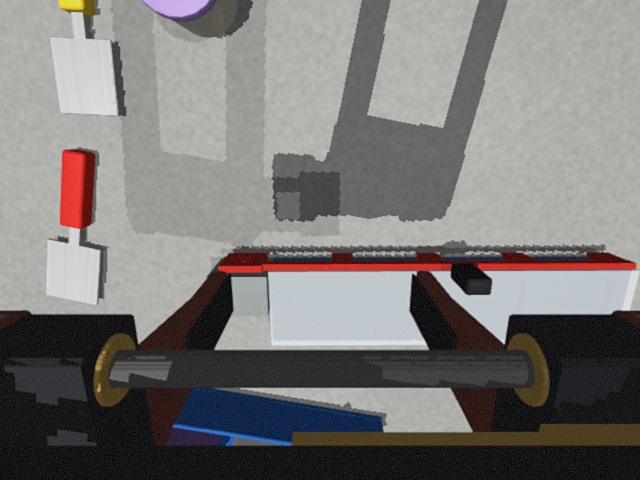

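View pics/w1.png

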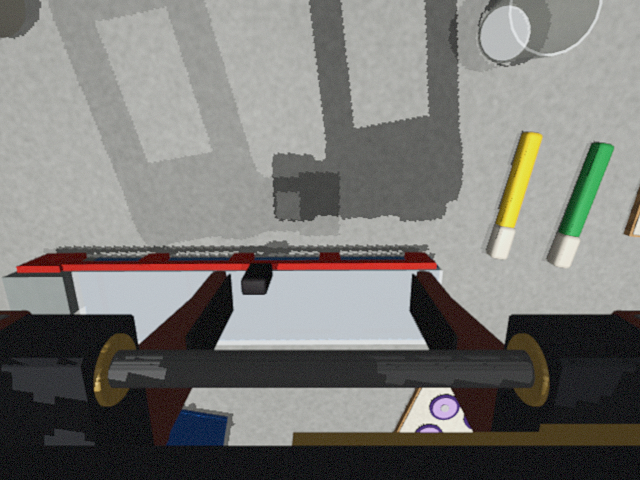

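```bash
python3 - <<'E'
from h import *
def inv(P):
    c,s=np.cos(YAW),np.sin(YAW); d=P[:,:2]-O; return np.c_[d@[c,s],d@[-s,c],P[:,2]]*1000
for i in(0,1):
    w=dict(np.load(f"w{i}.npz")); hsv=cv2.cvtColor(w["image"],cv2.COLOR_BGR2HSV)
    ok=np.zeros((480,640),bool); ok[200:348]=1
    if i==0: pass
    def q(m,lo,hi):
        P=inv(pts(w,m&ok)); P=P[(P[:,2]>lo)&(P[:,2]<hi)&(np.abs(P[:,1])<260)&(P[:,0]>-30)&(P[:,0]<90)]; return P
    red=(hsv[...,1]>150)&((hsv[...,0]<6)|(hsv[...,0]>174))
    R=q(red,40,52); R=R[abs(R[:,2]-np.median(R[:,2]))<2]
    # front edge: per y-bin min x
    e=[];b=[]
    for y in range(-240,200,10):
        k=R[(R[:,1]>=y)&(R[:,1]<y+10)]
        if len(k)>8: e.append((y+5,np.percentile(k[:,0],3)));b.append((y+5,np.percentile(k[:,0],97)))
    e=np.array(e);b=np.array(b);print(i,"strip z",np.median(R[:,2]),"yrange",R[:,1].min(),R[:,1].max(),"front fit",np.polyfit(*e.T,1),"back fit",np.polyfit(*b.T,1),"resid",np.std(e[:,1]-np.polyval(np.polyfit(*e.T,1),e[:,0])))
    W=q((hsv[...,1]<60)&(hsv[...,2]>150),38,46); print(" roof z",np.median(W[:,2]),"y",np.percentile(W[:,1],[.3,99.7]),"x",np.percentile(W[:,0],[.3,99.7]),len(W))
    B=q((hsv[...,1]<90)&(hsv[...,2]>60),51,60); print(" block z",np.median(B[:,2]) if len(B) else 0,len(B)); 
    if len(B):print(np.percentile(B[:,1],[2,98]),np.percentile(B[:,0],[2,98]))
    G=q(hsv[...,2]<70,82,95); print(" grip",len(G)); 
    if len(G):print(np.median(G,0),G.min(0),G.max(0))
    # bars: red pts below strip z 10..34
    D=q(red,14,35)
    h,ed=np.histogram(D[:,1],np.arange(-240,200,4)); print(" bars",[(int(a),int(n)) for a,n in zip(ed,h) if n>2])
E
```

```text
0 strip z 47.24871206841914 yrange -225.74095500286066 166.56747570679144 front fit [-3.38690974e-03 -8.34095062e+00] back fit [-0.00738893 -2.38489188] resid 0.11251937160415633
 roof z 43.368687700624214 y [-180.1857213   173.82630021] x [ 1.05879811 80.82428421] 18147
 block z 56.132613051684416 1426
[-212.64309943 -180.83842204] [ 1.70972974 40.76267508]
 grip 485
[-4.27176518 -0.78789956 88.76442625] [-10.67248037  -9.46076103  82.00853575] [ 4.70834931 11.12882973 91.27564433]
 bars [(-228, 7), (-224, 25), (-220, 28), (-216, 31), (-212, 28), (-208, 30), (-204, 27), (-200, 23), (-196, 24), (-192, 27), (-188, 21), (-120, 22), (-116, 24), (-112, 20), (-108, 24), (-104, 24), (-100, 3), (-32, 37), (-28, 25), (-24, 25), (-20, 23), (-16, 19), (56, 61), (60, 21), (64, 20), (68, 22), (72, 17), (140, 8), (144, 72), (148, 23), (152, 22), (156, 21), (160, 6)]
1 strip z 47.0193848786128 yrange -226.92967620580814 167.60477148015252 front fit [-2.97155771e-03 -8.21938384e+00] back fit [-0.00412482 -2.37157818] resid 0.09480062253992647
 roof z 43.20140206922805 y [-180.17594059  170.8216171 ] x [ 1.18031439 80.68052402] 18450
 block z 55.89703046795228 2200
[-235.74329009 -181.03148576] [ 1.85169396 38.38054041]
 grip 461
[-4.4902282   2.75302096 88.75940355] [-10.4514739   -8.06732253  82.06184946] [ 5.2089506  13.31640704 91.244299  ]
 bars [(-224, 14), (-220, 26), (-216, 33), (-212, 40), (-208, 20), (-204, 14), (-200, 16), (-196, 23), (-192, 25), (-188, 64), (-120, 11), (-116, 24), (-112, 18), (-108, 22), (-104, 24), (-100, 39), (-32, 13), (-28, 23), (-24, 27), (-20, 22), (-16, 24), (-12, 16), (56, 16), (60, 25), (64, 20), (68, 23), (72, 22), (76, 3), (144, 34), (148, 23), (152, 24), (156, 17), (160, 21)]
```

```bash
sed -i 's/^YAW=.*/YAW=0.2032; O=np.array([.5968,.2354])/' h.py; cat >> h.py <<'E'
def irk(p):
    c,s=np.cos(YAW),np.sin(YAW); d=np.asarray(p)[:2]-O; return np.array([c*d[0]+s*d[1],-s*d[0]+c*d[1],p[2]])*1000
QR=down(YAW-np.pi)
def slide(d):
    """pinch grip at its present y and slide by d to the stop"""
    move_gripper(.0); 
E
sed -i '/^def slide/,$d' h.py
python3 - <<'E'
from h import *
move_gripper(.05)
move_ptp(rk(-.004,.0015,.12),QR); servo_line(rk(-.004,.0015,.060),QR,.1)
move_gripper(0); print(current_finger_gap(),current_grip_force(),irk(current_position()),current_force())
p=irk(current_position())
print(servo_line(rk(-.004,p[1]/1000+.030,.060),QR,.04,contact_N=12),irk(current_position()),current_force())
sleep(.2);print(irk(current_position()),current_force())
move_gripper(.05); sleep(.1); servo_line(rk(-.004,.024,.13),QR,.2)
move_ptp(rk(-.05,.05,.20),QR);sleep(.2)
w=capture("wrist");cv2.imwrite("pics/w2.png",w["image"]);hsv=cv2.cvtColor(w["image"],cv2.COLOR_BGR2HSV)
red=(hsv[...,1]>150)&((hsv[...,0]<6)|(hsv[...,0]>174)); red[348:]=0
P=np.array([irk(x) for x in pts(w,red)]);P=P[abs(P[:,0])<30]
h,ed=np.histogram(P[(P[:,2]>14)&(P[:,2]<35)][:,1],np.arange(-240,220,3)); print([(int(a),int(n)) for a,n in zip(ed,h) if n>2])
print(current_clock())
E
```

```text
0.021806951701102764 30.000368356704712 [-3.81365131  1.445614   60.29929867] [ 1.99297418e-03 -6.64258190e-01  2.62032472e+00]
True [-3.78647767 21.14039045 60.31701752] [ 1.4726359  -1.49198632  3.78492558]
[-3.7693453  21.14304763 60.32830785] [0.24544611 1.02920344 5.43209432]
[(-207, 3), (-204, 16), (-201, 20), (-198, 16), (-195, 36), (-192, 30), (-189, 19), (-186, 17), (-183, 11), (-180, 15), (-177, 16), (-174, 20), (-171, 20), (-168, 53), (-99, 14), (-96, 15), (-93, 19), (-90, 14), (-87, 20), (-84, 12), (-81, 40), (-12, 10), (-9, 14), (-6, 19), (-3, 17), (0, 17), (3, 13), (6, 15), (9, 4), (75, 11), (78, 17), (81, 17), (84, 20), (87, 19), (90, 16), (93, 15), (162, 31), (165, 18), (168, 20), (171, 15), (174, 14), (177, 17), (180, 12)]
10.2167
```

```bash
python3 - <<'E'
from h import *
y=.0212
move_ptp(rk(-.004,y,.12),QR); servo_line(rk(-.004,y,.060),QR,.15)
move_gripper(0); print(irk(current_position()),current_force())
print(servo_line(rk(-.004,y+.010,.060),QR,.03,contact_N=30),irk(current_position()),current_force())
sleep(.2);print(irk(current_position()),current_force())
move_gripper(.05); sleep(.1);print(irk(current_position()),current_force()); servo_line(rk(-.004,.024,.13),QR,.2)
print(current_clock())
E
```

```text
[-3.68252153 21.15303781 60.53906485] [-0.39050646 -1.53736912  4.62995484]
True [-3.68196465 21.03451388 60.51082054] [ 1.44495325 -3.31520448  3.78676353]
[-3.68222791 21.06062938 60.48122486] [ 0.26476501 -3.3384009   5.08261611]
[-4.20226251 21.31335106 60.06969144] [ 0.58636314 -0.53314521 -0.58829049]
13.5083
```

```bash
cat >> h.py <<'E'
SLOT=[-.132,-.044,.044,.132]
def look(col,q="scraper1"):
    best=[]
    for n in("top","scene"):
        c=capture(n)
        f=[d for d in find(c,n,q) if abs((d['hue']-HUE[col][0]+90)%180-90)<=HUE[col][1] and d['L'][1]>(.065 if q!="rod" else .052)]
        if f: print(n,col,f[0]); best.append(f[0])
    return best[0] if best else None
GX=-.005; DZ=.0035   # grasp point along handle, TCP height when lying
def pick(d,gx=GX):
    yaw=d['yaw']; o=d['o']+gx*np.array([np.cos(yaw),np.sin(yaw)]); q=down(yaw-np.pi)
    move_gripper(.06)
    move_ptp([*o,.12],q); servo_line([*o,DZ],q,.12); z=current_position()[2]
    move_gripper(0); g=current_finger_gap(); servo_line([*o,.15],q,.2)
    print("pick gap",g,current_finger_gap(),"z",z,"F",current_force()); return z
def hold_z(zpick,h=.029): return zpick+h-.010
E
python3 - <<'E'
from h import *
d=look('red'); z=pick(d); y=SLOT[0]
move_ptp(rk(-.155+GX,y,.12),QR); servo_line(rk(-.155+GX,y,hold_z(z)),QR,.15); sleep(.2)
print(current_finger_gap(),irk(current_position()),current_force(),current_clock())
for n in("scene","wrist"):
    c=capture(n);cv2.imwrite(f"pics/{n}_a.png",c["image"][150:400,200:500] if n=="scene" else c["image"])
    hsv=cv2.cvtColor(c["image"],cv2.COLOR_BGR2HSV)
    for s in silhouettes(n,"scraper1")[:5]:
        P=np.array([irk(x) for x in pts(c,s["region"])]); k=(abs(P[:,1]+132)<40)&(P[:,0]<-25)&(P[:,0]>-200)
        if k.sum()<30: continue
        P=P[k]; B=P[P[:,0]>-88]
        for a in range(-200,-20,12):
            Q=P[(P[:,0]>=a)&(P[:,0]<a+12)]
            if len(Q)>4: print(n,a,np.median(Q,0).round(1),Q[:,1].min().round(1),Q[:,1].max().round(1),len(Q))
E
```

```text
top red {'conf': 0.65, 'hue': 1, 'sat': 214, 'o': array([ 0.5972, -0.1413]), 'yaw': -0.064, 'yawb': -0.037, 'L': array([0.022, 0.076], dtype=float32), 'zt': 0.0187, 'zb': 0.0105, 'xy': array([379., 169.])}
scene red {'conf': 0.85, 'hue': 0, 'sat': 186, 'o': array([ 0.5991, -0.144 ]), 'yaw': -0.033, 'yawb': -0.019, 'L': array([0.024, 0.075], dtype=float32), 'zt': 0.0195, 'zb': 0.0123, 'xy': array([248., 259.])}
pick gap 0.021983520978420167 0.021815594158429624 z 0.004164466752659048 F [ 0.21297208 -0.26971193 -1.60130115]
0.021538163341612595 [-159.1417673  -132.21765431   24.03888105] [-0.17108623 -0.4685577  -0.91482701] 20.25
scene -164 [-156.8 -135.4   40.9] -143.5 -126.0 23
scene -152 [-145.5 -131.1   40.9] -143.6 -122.3 29
scene -140 [-134.3 -131.9   41. ] -143.9 -122.2 32
scene -128 [-120.7 -132.6   37.5] -149.6 -119.8 53
scene -116 [-112.9 -132.6   31.5] -151.5 -122.8 20
scene -104 [ -95.2 -135.3   32.1] -157.7 -111.0 32
scene -92 [ -85.4 -130.2   33.5] -159.3 -107.8 68
scene -80 [ -73.5 -134.8   33. ] -160.6 -106.5 68
scene -68 [ -62.  -135.1   32.9] -160.2 -107.8 72
scene -56 [ -49.8 -131.9   32.3] -161.0 -108.3 71
scene -44 [ -38.4 -134.6   32.2] -159.7 -107.5 74
wrist -200 [-190.6 -132.    38.7] -142.4 -121.2 748
wrist -188 [-182.1 -131.6   41.3] -142.2 -120.9 1275
wrist -176 [-170.2 -131.5   41.3] -142.4 -120.7 1220
wrist -164 [-158.1 -131.5   41.3] -142.6 -120.9 1151
wrist -152 [-146.1 -132.    41.3] -142.8 -121.1 1090
wrist -140 [-138.7 -132.    41.2] -142.9 -121.0 246
wrist -116 [-106.5 -132.4   33.5] -137.1 -127.3 175
wrist -104 [ -94.9 -131.9   33.3] -151.8 -111.5 897
wrist -92 [ -87.2 -131.9   33.5] -152.6 -110.7 1207
```

View pics/wrist_a.png

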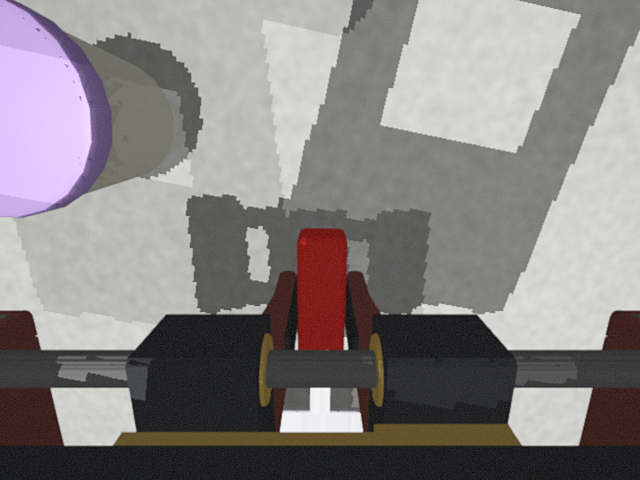

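```bash
sed -i 's/return zpick+h-.010/return zpick+h-.0112/' h.py; cat >> h.py <<'E'
def insert(y,z):
    servo_line(rk(-.155+GX,y,hold_z(z)),QR,.1)
    servo_line(rk(-.075-.05+GX+.05,y,hold_z(z)),QR,.08,contact_N=15)
    p=irk(current_position()); print("mid",p,current_force())
    r=servo_line(rk(-.040+GX,y,hold_z(z)),QR,.04,contact_N=15); 
    print("stop",r,irk(current_position()),current_force(),current_finger_gap(),current_clock())
def letgo(y):
    p=irk(current_position())/1000
    move_gripper(.05); servo_line(rk(*p[:2],.13),QR,.2)
def homecheck(y,n="top"):
    move=None
E
sed -i '/^def homecheck/,$d' h.py
python3 - <<'E'
from h import *
insert(SLOT[0],.0042); letgo(SLOT[0]); print(irk(current_position()))
sleep(.1)
w=capture("wrist");cv2.imwrite("pics/w3.png",w["image"])
for s in silhouettes("wrist","scraper1")[:3]:
    hsv=cv2.cvtColor(w["image"],cv2.COLOR_BGR2HSV);P=np.array([irk(x) for x in pts(w,s["region"]&(hsv[...,1]>130))])
    if len(P)>50: print(s["conf"],P.min(0),P.max(0),np.median(P,0))
E
```

```text
mid [ -80.86695562 -131.88504273   21.84554025] [-0.28923365 -0.70397397 -0.77316918]
stop True [ -56.66988946 -131.96506779   20.26893949] [-1.03749763  0.21761372 -0.08262685] 0.021855680265971313 22.55
[ -57.32710457 -131.86918706  129.35111616]
0.83 [ -89.22822433 -142.48366272    2.97540585] [   0.35008261 -120.88354703   37.49490094] [ -54.02820946 -131.51850765   32.29088543]
```

View pics/w3.png

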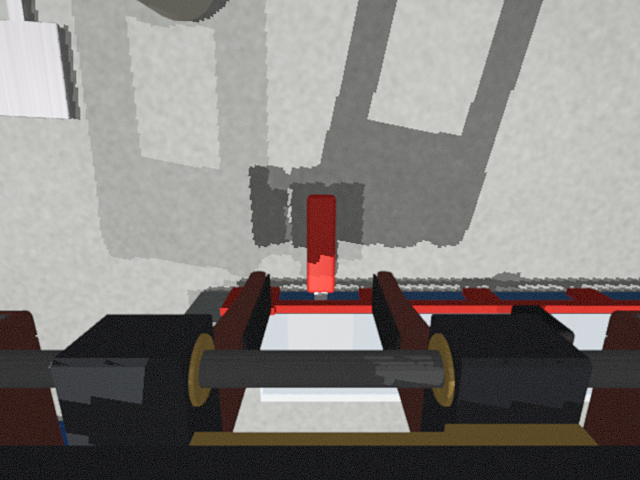

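```bash
cat >> h.py <<'E'
def push(y):
    move_gripper(0); servo_line(rk(-.135,y,.13),QR,.25); servo_line(rk(-.135,y,.016),QR,.2)
    r=servo_line(rk(-.085,y,.016),QR,.05,contact_N=10)
    print("push",r,irk(current_position()),current_force())
    servo_line(rk(-.135,y,.016),QR,.2); servo_line(rk(-.135,y,.12),QR,.25)
def do(col,i):
    d=look(col); z=pick(d); y=SLOT[i]
    if current_finger_gap()<.018: print("MISSED");return False
    move_ptp(rk(-.155+GX,y,.13),QR); 
    if current_finger_gap()<.018: print("LOST");return False
    insert(y,z); x=irk(current_position())[0]
    if x<-64: print("SHORT, stop here");return False
    letgo(y); push(y); return True
E
python3 - <<'E'
from h import *
push(SLOT[0]); print(do('yellow',1),current_clock())
E
```

```text
push True [-100.74376109 -131.85392217   15.40190525] [-0.48447674 -0.06458721  0.4477234 ]
top yellow {'conf': 0.63, 'hue': 30, 'sat': 205, 'o': array([ 0.4027, -0.1515]), 'yaw': 0.162, 'yawb': 0.145, 'L': array([0.025, 0.074], dtype=float32), 'zt': 0.0186, 'zb': 0.0105, 'xy': array([377., 245.])}
scene yellow {'conf': 0.96, 'hue': 28, 'sat': 161, 'o': array([ 0.4055, -0.1516]), 'yaw': 0.189, 'yawb': 0.117, 'L': array([0.023, 0.073], dtype=float32), 'zt': 0.0197, 'zb': 0.0119, 'xy': array([288., 220.])}
pick gap 0.021664732351018314 0.021861008527993744 z 0.0038569732901394885 F [-0.73738189  0.25815701 -1.74283008]
mid [-80.88003567 -43.97898179  21.5177046 ] [-0.01015127  0.05586605 -1.42524197]
stop True [-55.85618438 -44.37101249  19.65436041] [ 0.74456565 -0.05343629 -1.41772747] 0.021825595156257083 36.95
push True [-100.62107286  -44.04443429   15.42195253] [-0.21498529 -0.52866587  0.07319409]
True 41.9333
```

```bash
python3 - <<'E'
from h import *
print(do('green',2) and do('blue',3),current_clock())
look('orange','rod')
c=capture("scene");cv2.imwrite("pics/s2.png",c["image"])
E
```

```text
top green {'conf': 0.61, 'hue': 66, 'sat': 178, 'o': array([ 0.5887, -0.3045]), 'yaw': -0.145, 'yawb': -0.149, 'L': array([0.021, 0.073], dtype=float32), 'zt': 0.0183, 'zb': 0.0107, 'xy': array([440., 173.])}
scene green {'conf': 0.85, 'hue': 66, 'sat': 147, 'o': array([ 0.593 , -0.3071]), 'yaw': -0.136, 'yawb': -0.111, 'L': array([0.021, 0.068], dtype=float32), 'zt': 0.0202, 'zb': 0.012, 'xy': array([206., 229.])}
pick gap 0.021989210911752984 0.021466218878134644 z 0.00427228289098407 F [ 0.6755036   0.4855545  -1.96830214]
mid [-80.884995    43.97499415  21.90762359] [ 0.01351145  0.08939979 -1.52518307]
stop True [-57.64858475  42.57846123  19.94178735] [ 0.20871813  0.67276925 -2.17181885] 0.022033950376420017 52.7417
push True [-100.62543727   43.73693524   15.39240266] [-0.28829434  0.46676615  1.1608393 ]
top blue {'conf': 0.8, 'hue': 109, 'sat': 201, 'o': array([ 0.3749, -0.3394]), 'yaw': -0.063, 'yawb': -0.037, 'L': array([0.022, 0.074], dtype=float32), 'zt': 0.0187, 'zb': 0.0107, 'xy': array([451., 251.])}
scene blue {'conf': 0.97, 'hue': 111, 'sat': 180, 'o': array([ 0.37
[... 277 characters left out ...]
91241507  21.61904014] [-0.10951518  0.05005669 -0.98886016]
stop True [-56.81896875 130.1233567   19.62114282] [ 0.14064466  0.19475625 -0.62005987] 0.0218519944926132 69.25
push True [-100.586093    131.55222446   15.3265439 ] [-0.86574011  0.92465056 -0.13973117]
True 74.2333
top orange {'conf': 0.75, 'hue': 13, 'sat': 228, 'o': array([ 0.4961, -0.4496]), 'yaw': -0.363, 'yawb': -0.358, 'L': array([0.022, 0.063], dtype=float32), 'zt': 0.018, 'zb': 0.0127, 'xy': array([494., 229.])}
scene orange {'conf': 0.67, 'hue': 11, 'sat': 183, 'o': array([ 0.4978, -0.4507]), 'yaw': -0.448, 'yawb': -0.458, 'L': array([0.026, 0.056], dtype=float32), 'zt': 0.0195, 'zb': 0.0096, 'xy': array([208., 179.])}
```

View pics/s2.png

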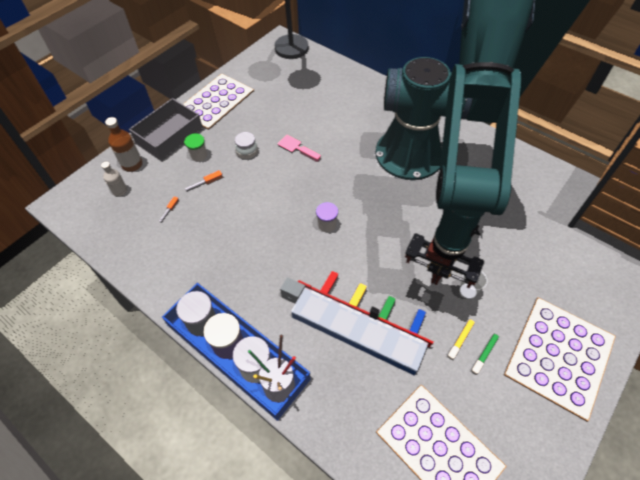

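```bash
python3 - <<'E'
from h import *
y=.0213
servo_line(rk(-.135,.10,.2),QR,.3)
move_gripper(.05); move_ptp(rk(-.004,y,.13),QR); servo_line(rk(-.004,y,.060),QR,.15)
move_gripper(0); print(irk(current_position()),current_force())
print(servo_line(rk(-.004,y-.032,.060),QR,.04,contact_N=25),irk(current_position()),current_force())
p=irk(current_position())[1]/1000
print(servo_line(rk(-.004,p-.008,.060),QR,.03,contact_N=30),irk(current_position()),current_force())
move_gripper(.05); sleep(.1); p=irk(current_position())[1]/1000
servo_line(rk(-.004,p,.13),QR,.2)
move_ptp(rk(-.055,-.12,.20),QR);sleep(.2)
w=capture("wrist");cv2.imwrite("pics/w4.png",w["image"]);np.savez("w4.npz",**w)
hsv=cv2.cvtColor(w["image"],cv2.COLOR_BGR2HSV)
red=(hsv[...,1]>150)&((hsv[...,0]<6)|(hsv[...,0]>174)); red[348:]=0
P=np.array([irk(x) for x in pts(w,red)]);P=P[(P[:,0]<10)&(P[:,0]>-15)]
h,ed=np.histogram(P[(P[:,2]>14)&(P[:,2]<35)][:,1],np.arange(-240,220,3)); print([(int(a),int(n)) for a,n in zip(ed,h) if n>2])
T=P[(P[:,1]<-180)]
for a in range(0,60,6):
    Q=T[(T[:,2]>=a)&(T[:,2]<a+6)]
    if len(Q)>3:print("tab z",a,Q.min(0).round(1),Q.max(0).round(1))
print(current_clock())
E
```

```text
[-3.640898   21.16170161 60.52170547] [-0.82080879 -0.65158898  4.56517846]
True [-3.6589242  -1.76001676 60.49240075] [-0.58566775  2.84396952  2.93227761]
True [-3.68121376 -1.69690387 60.44657133] [-1.54200942  3.04104606  3.78299729]
[(-228, 18), (-225, 16), (-222, 17), (-219, 27), (-216, 27), (-213, 27), (-210, 19), (-207, 20), (-204, 16), (-201, 17), (-198, 19), (-195, 19), (-192, 24), (-189, 5), (-138, 4), (-123, 17), (-120, 17), (-117, 16), (-114, 17), (-111, 17), (-108, 16), (-105, 14), (-36, 17), (-33, 10), (-30, 15), (-27, 19), (-24, 20), (-21, 19), (-18, 18), (51, 20), (54, 10), (57, 10), (60, 16), (63, 15), (66, 18), (69, 16), (138, 7), (141, 29), (144, 10), (147, 13), (150, 12), (153, 16), (156, 15)]
tab z 12 [  -9.4 -226.2   13.5] [  -4.5 -189.3   17.9]
tab z 18 [  -9.5 -227.4   18. ] [  -4.3 -188.6   24. ]
tab z 24 [  -9.3 -227.8   24.1] [  -4.  -188.9   29.9]
tab z 30 [  -9.5 -227.    30. ] [  -7.2 -188.9   36. ]
tab z 36 [  -9.5 -233.4   36. ] [   0.5 -180.5   42. ]
tab z 42 [  -9.6 -231.9   42.1] [   0.7 -180.2   48. ]
tab z 48 [  -9.5 -229.2   48.1] [  -3.1 -183.    53.2]
80.7583
```

View pics/w4.png

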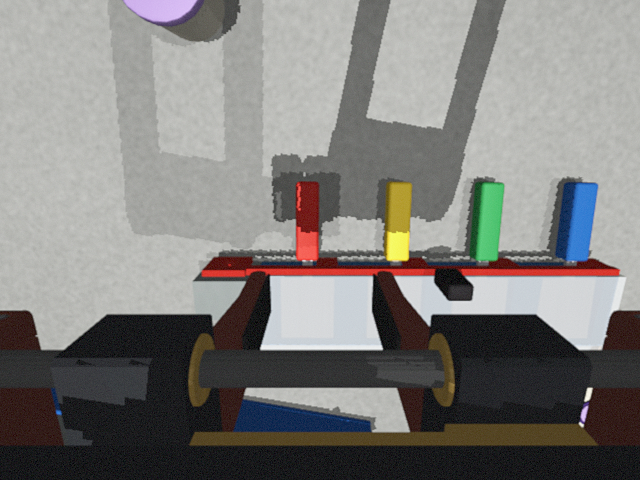

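```bash
python3 - <<'E'
from h import *
d=look('orange','rod'); d['yaw']=(d['yaw']+d['yawb'])/2
G=-.008; z=pick(d,G); open("zrod","w").write(str(z))
y=-.2082; x=-.139+G; t=z+.019-.0003
move_ptp(rk(x,y,.13),QR); 
cmd=np.array([x,y,t]); servo_line(rk(*cmd),QR,.12)
for _ in range(3):
    sleep(.15); e=np.array([x,y,t])-irk(current_position())/1000; print("err",e*1000); cmd=cmd+e*.8; servo_line(rk(*cmd),QR,.02)
sleep(.2); print(t,cmd,irk(current_position()),current_finger_gap(),current_clock())
np.save("cmd.npy",cmd)
for n in("scene","wrist","top"):
    c=capture(n); cv2.imwrite(f"pics/rod_{n}.png",c["image"]); hsv=cv2.cvtColor(c["image"],cv2.COLOR_BGR2HSV)
    P=np.array([irk(x) for x in pts(c,np.ones((480,640),bool))]); m=hsv[c["range_z"]>0]
    near=(abs(P[:,1]+208)<25)&(P[:,2]>15)&(P[:,2]<46)
    H=P[near&(m[:,1]>150)&(m[:,0]>4)&(m[:,0]<18)&(P[:,0]<-100)&(P[:,0]>-175)]
    if len(H)>5: print(n,"handle",np.median(H,0),H.min(0),H.max(0),len(H))
    S=P[near&(P[:,0]>-100)&(P[:,0]<-15)&(m[:,1]<110)]
    for a in range(-105,-15,15):
        Q=S[(S[:,0]>=a)&(S[:,0]<a+15)]
        if len(Q)>2: print(n,a,np.median(Q,0).round(1),np.percentile(Q[:,2],95).round(1),len(Q))
E
```

```text
top orange {'conf': 0.71, 'hue': 14, 'sat': 227, 'o': array([ 0.4966, -0.4491]), 'yaw': -0.319, 'yawb': -0.388, 'L': array([0.022, 0.064], dtype=float32), 'zt': 0.0179, 'zb': 0.0121, 'xy': array([498., 229.])}
scene orange {'conf': 0.6, 'hue': 11, 'sat': 180, 'o': array([ 0.4974, -0.4517]), 'yaw': -0.452, 'yawb': -0.435, 'L': array([0.025, 0.056], dtype=float32), 'zt': 0.0196, 'zb': 0.0112, 'xy': array([212., 178.])}
pick gap 0.02164468060158523 0.02162661125647807 z 0.004283713854940741 F [-0.7710106   0.25463249 -1.47481687]
err [-0.63832591  0.22743997 -0.72670193]
err [ 0.46562774 -0.18194206  0.47718165]
err [ 0.16495749 -0.01870695  0.23677084]
0.02298371385494074 [-0.14700619 -0.20817857  0.02297351] [-147.01715806 -208.16127599   22.957412  ] 0.02191561921715629 90.1583
scene handle [-124.82139092 -209.38534863   39.72980163] [-151.67563405 -219.84658297   30.12105444] [-108.406674   -198.45953346   43.66849194] 75
scene -105 [ -94.2 -208.7   31.7] 34.8 8
scene -90 [ -83.7 -208.4   32.6] 35.2 12
scene -75 [ -67.2 -208.1   31.3] 39.2 15
scene -60 [ -53.8 -208.9   33.2] 35.1 13
scene -45 [ -42.8 -209.5   32.4] 34.7 6
wrist handle [-150.60320685 -208.08169533   40.24102404] [-169.35001904 -226.94516666   24.09970871] [-123.76089529 -189.20694552   44.89223713] 4755
wrist -105 [ -94.  -208.    33.9] 35.1 197
wrist -90 [ -82.5 -208.    34. ] 35.1 363
wrist -75 [ -72.8 -208.    33.7] 35.0 98
```

```bash
python3 - <<'E'
from h import *
cmd=np.load("cmd.npy")
for x in (-.105,-.075,-.054):
    r=servo_line(rk(x,cmd[1],cmd[2]),QR,.05,contact_N=10); print(r,irk(current_position()),current_force())
    if r: break
if not r:
    r=servo_line(rk(-.035,cmd[1],cmd[2]),QR,.03,contact_N=15); print("end",r,irk(current_position()),current_force(),current_finger_gap())
print(current_clock())
c=capture("scene"); cv2.imwrite("pics/rod2.png",cv2.resize(c["image"][240:360,240:400],(640,480)))
E
```

```text
False [-105.56801291 -208.03611403   22.84355155] [-0.40143301 -0.43912508 -0.63769381]
False [ -75.32952735 -208.05271755   22.79911355] [ 0.39186686 -0.82053623 -0.91809254]
False [ -53.94361659 -208.10638981   22.86793435] [-0.63202695  0.81675835 -0.00981385]
end True [ -47.57746193 -207.6597291    21.86887495] [ 1.01628677 -0.59439988 -0.92904556] 0.02140107612313293
93.0583
```

View pics/rod2.png

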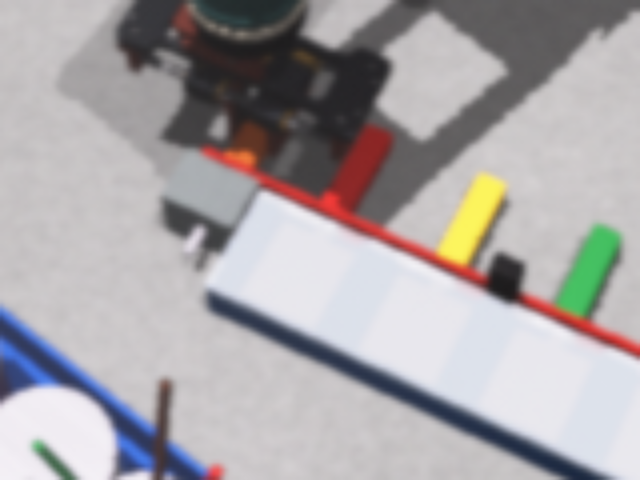

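```bash
python3 - <<'E'
from h import *
y=-.208; p=irk(current_position())/1000
move_gripper(.045); servo_line(rk(p[0],p[1],.13),QR,.2)
move_gripper(0); servo_line(rk(-.12,y,.13),QR,.2); servo_line(rk(-.12,y,.014),QR,.15)
print(servo_line(rk(-.065,y,.014),QR,.04,contact_N=12),irk(current_position()))
servo_line(rk(-.12,y,.014),QR,.2); servo_line(rk(-.12,y,.15),QR,.25)
move_gripper(.05); move_ptp(rk(-.055,-.13,.20),QR);sleep(.3)
w=capture("wrist");cv2.imwrite("pics/w5.png",w["image"]); hsv=cv2.cvtColor(w["image"],cv2.COLOR_BGR2HSV); hsv[348:]=0
P=np.array([irk(x) for x in pts(w,np.ones((480,640),bool))]); m=hsv[w["range_z"]>0]
for n,(h,b) in HUE.items():
    y0=dict(red=-132,yellow=-44,green=44,blue=132,orange=-208)[n]
    k=(abs((m[:,0].astype(int)-h+90)%180-90)<=b)&(m[:,1]>120)&(m[:,2]>40)&(abs(P[:,1]-y0)<18)&(P[:,0]<-10.5)&(P[:,0]>-120)&(P[:,2]>12)
    Q=P[k]; print(n,len(Q),np.percentile(Q,1,axis=0).round(1),np.percentile(Q,99,axis=0).round(1))
print(current_clock())
move_ptp(rk(-.2,-.1,.3),QR); c=capture("top"); cv2.imwrite("pics/top9.png",c["image"])
E
```

```text
True [ -83.1875951  -206.94250085   12.83593699]
red 1750 [ -87.5 -142.    27.8] [ -14.1 -121.    36.5]
yellow 1953 [-87.3 -54.8  16.8] [-14.2 -34.1  36.5]
green 2201 [-86.6  31.6  15.8] [-14.3  51.6  36.6]
blue 2580 [-86.7 118.8  14.3] [-13.5 138.9  36.5]
orange 980 [ -87.8 -219.    20.3] [ -12.3 -196.   291.4]
100.375
```

View pics/w5.png

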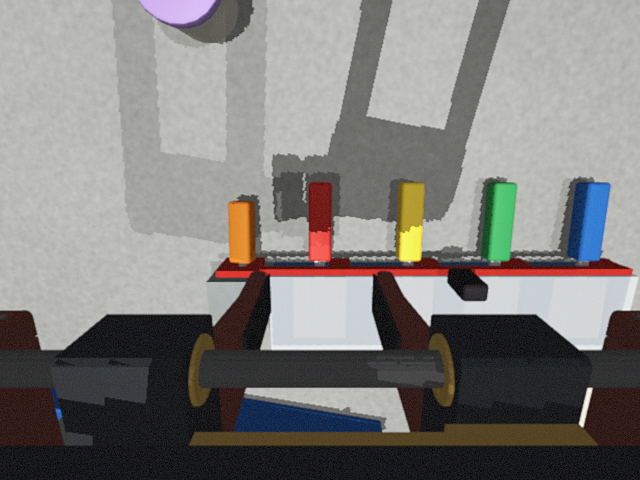

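View pics/top9.png

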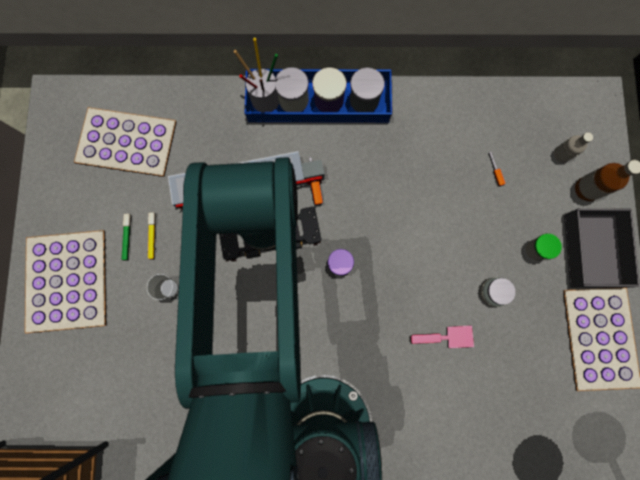

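```bash
python3 -c "
from bench import *
print(current_clock(),current_finger_gap(),close_job())"
```

```text
the job is handed in; nothing more can be done
101.1667 0.049714956454501844 None
```

I handed the job in at 101 s with nothing held. All four scrapers are home in their own slots and the lock is back at its locked stop. The rod is through the tab and out the back of the block, its handle pushed up against the tab (within about 1–2 mm by my measurements), and the bystanders look unmoved.

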